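# Put the reagent bottles back on the rack in order of size

### The arm

A 6-joint arm with a two-finger parallel gripper is mounted at the origin on the work surface; the furniture and walls round the work are solid. World frame = base frame: x ahead of the robot, y to its left, z up, the work surface at z = 0. Lengths are in mm, angles in rad, forces in N, time in s.
With the tool pointing down it reaches from about 325 to 775 mm from the base axis. Payload 9.3 kg.
Tool frame: the origin (TCP) lies between the finger pads; the fingertips stand 17 mm ahead of it and the grasp point (between the pads) lies 2 mm behind it (arm.tcp_to_tips is the z of the fingertips in the tool frame, in mm); z points along the fingers, y is the line along which they close (so a half turn about z gives the same grasp; the last joint's range is limited). The gripper opens to 85 mm and grips with 20 to 120 N. Pads are 22 mm wide; open, the fingers measure 114 mm over their backs; the gripper's body (76 mm by 85 mm) begins 54 mm behind the grasp point. The pads swing forward as they close: fully open they stand 13 mm farther back than shut.
Start: joints at [-1.326, 0.259, 0.021, 1.334, 0, 1.418], TCP at [213.058, -507.053, 248.279] pointing down, gripper open.
Joint ranges: [-3.04, 3.04], [-0.91, 1.82], [-1.04, 1.36], [-1.92, 1.95], [-1.52, 1.45], [-3.14, 3.14]. Speed limits (rad/s): [2.22, 2.22, 2.79, 3.14, 3.14, 3.14].

### API

Orientations are given as a unit quaternion [w, x, y, z].
In Python, from station import sensors, eyes, ticket, arm gives the robot as it stands.
- The arm moves only by the tool move_arm, never from a script. Its argument "increments" is one flat list of numbers, 7 for each row, row after row: the finger opening in mm, from 0 to 85.4, then the shift along the tool's x, y, z in shares of 400 mm (1.0 is 400 mm), then the turn, a rotation vector about the tool's x, y, z in normalised numbers (1 is 120 degrees). A call has 1 to 12 rows; each row is the pose to reach, as a shift and turn from the pose commanded when the call began, along the tool's axes at that moment; what a row does not reach only later rows make up. A row lasts 1/12 s, in which the tool goes at most 41.7 mm and 7.16 degrees, less where a joint would pass 70% of its speed; a pose out of reach is approached as far as the arm can. A shift or turn number past 1, either way, is cut back to 1. A call with a gripper value outside its range is refused whole. The fingers move at their own pace and stop on an object; "grip_force" is the grip in N (left out, the last holds). Time passes only in rows, so rows that repeat a pose let the fingers close. It gives the time, the measured TCP pose, the force, the opening and the grip force at its end, in the units of the state.
- sensors.get_obs(): the state, without advancing time (a new reading comes with each control period).
- eyes.camera(name): name is "scene" or "top" or "wrist"; returns (picture, depth): 480x640x3 uint8, red, green, blue; 480x640 float32, mm along the optical axis (not along the pixel's ray), 0 where there is no reading.
- eyes.camera_info(name): a dict with "fx", "fy", "cx", "cy" (pixels), "dist_coeffs" ([k1, k2, p1, p2, k3] as OpenCV has them; the pictures are not rectified), "camera_from_world" (4x4, takes a point from world to camera coordinates). Camera axes: x right, y down, z forward; pixel columns grow to the right and rows downward; lengths in mm; the calibration is good to about 2 mm. A picture is of the moment at which its call begins: read the wrist's pose just before it. camera_info takes no time and is no camera call; for the wrist camera it gives the pose at the moment of the call.
- ticket.close_job(): hands the job in; it is judged then, once.
The state is a dict: "t": time; "joint_positions": joint angles; "dq": joint speeds; "tau": joint torques, N m; "eef_pos": TCP position; "ee_rot": TCP orientation; "wrist_force": force on the tool from outside, world axes, zero at the start; "moment": the same for the moment, N m; "grip_width": finger opening in mm; "grip_force": force on a finger pad.
Only numpy, scipy, OpenCV 4.12 (cv2) and the standard library are available. Lean on these libraries where they do the work, as an engineer would, in place of code of your own. Each camera call takes 0.05 s, during which the arm holds its last target. There are 200 camera calls.

### The job

Stand the four black-capped bottles from the front of the bench upright on the low aluminium rack, one centred on each round pad, in order of size from the smallest at the rack end next to the white jar with the blue lid to the largest at the end next to the rubber stopper. Set each bottle down gently, never dropping or tipping one, and leave the jar and the stopper where they are.

Things in the scene. Friction and masses are not known exactly. Their poses are not given: they have to be found in the camera images.
- rack: Fixed low aluminium rack, 110 (its x) x 390 (its y) x 12 mm high, roughly crosswise before the robot, with four flush black rubber pads 72 mm in diameter with thin steel rims. Lips at its two short ends rise to 18 mm. Origin: centre of the underside, on the worktop; x points away from the robot, y along its length, z up. Pad centres: x = 0, y = -135, -45, 45, 135 mm, z = 12 mm.
- vial: The smallest of the four: clear glass screw vial with whitish contents and a black cap, 23 mm in diameter, 47 mm tall. Grasp across body at about 30 mm height. Origin: centre of the underside, z up; it starts upright on the worktop.
- small_bottle: The second smallest: small amber bottle with a black cap, body 37 mm in diameter up to 54 mm height, cap 26 mm in diameter from 63 to 84 mm (its top). Grasp across body at about 45 mm height. Origin: centre of the underside, z up; it starts upright on the worktop.
- slim_bottle: The third: slim tall amber bottle with a black cap, body 51 mm in diameter up to 106 mm height, cap 30 mm in diameter from 138 to 159 mm (its top), 0.22 kg. Grasp across the cap, which does not turn, at about 150 mm height. Origin: centre of the underside, z up; it starts upright on the worktop.
- large_bottle: The largest: broad amber bottle with a black cap, body 69 mm in diameter up to 112 mm height, cap 34 mm in diameter from 141 to 169 mm (its top), 0.62 kg. Grasp across the cap, which does not turn, at about 155 mm height. Origin: centre of the underside, z up; it starts upright on the worktop.
- salt_jar: Wide white plastic jar with a blue lid, 76 mm in diameter, 106 mm tall, standing on the worktop beside one end of the rack (either end), about 120 mm from the nearest pad centre; the smallest bottle goes to the pad at this end. Loose, to be left where it is. Origin: centre of the underside, z up.
- stopper: Red-brown rubber stopper, 29 mm in diameter, 24 mm high, standing on the worktop beside the other end of the rack. Loose, to be left where it is. Origin: centre of the underside, z up.
Not all that is in view belongs to the job. What is shaped like the small_bottle but red or yellow is not meant.

How it is judged:
By the outcome, as a careful person would: the job done as asked, in the order asked, and still so for the second after the job is handed in, with the robot touching nothing.
It also fails if it takes over 109 s, if anything falls off the work surface, if the arm or the gripper's body presses on something with over 40 N, if the wrist force passes 120 N, or if a joint passes its speed limit or range.

## Working session

There is one attempt and no reset: what is moved stays moved. The work goes in short steps, Python scripts to look and compute and a tool call to move; the robot and the scene stay as the last step left them, time stands still between calls to the robot, and variables do not carry over. Pictures are saved under pics/ and viewed, at most 14 in all, crops included, and the job is handed in when it is done.

Besides the shell and the picture viewer there is one more tool, called after "Call:" in YAML: its name, and indented under it one key for each argument. move_arm: Moves the arm, as the interface text tells. Its arguments: {"type":"object","properties":{"increments":{"type":"array"},"grip_force":{"type":"number"}},"required":["increments"]}

```bash
mkdir -p pics; ls; python3 - <<'E'
from station import sensors, eyes
import cv2, numpy as np
o=sensors.get_obs(); print({k:np.round(v,3).tolist() for k,v in o.items()})
for n in ["scene","top"]:
    p,d=eyes.camera(n); cv2.imwrite(f"pics/{n}0.png",p[:,:,::-1]); np.savez(f"{n}0.npz",p=p,d=d)
    i=eyes.camera_info(n); print(n,i)
E
```

```text
pics
{'t': 0.0, 'joint_positions': [-1.326, 0.259, 0.021, 1.334, -0.0, 1.418], 'dq': [-0.0, -0.001, -0.001, -0.001, -0.001, -0.001], 'tau': [-0.0, -55.564, 34.453, 0.014, -0.0, 0.0], 'eef_pos': [212.981, -506.795, 247.645], 'ee_rot': [-0.001, 0.98, 0.198, -0.0], 'wrist_force': [-0.403, 0.235, -0.586], 'moment': [-0.042, -0.063, 0.004], 'grip_force': 0.0, 'grip_width': 85.292}
scene {'fx': 581.4399378338699, 'fy': 581.4399378338699, 'cx': 309.53391903744375, 'cy': 248.37105398175817, 'dist_coeffs': array([0.05494025, 0.        , 0.        , 0.        , 0.        ]), 'camera_from_world': array([[ 9.95148057e-01,  9.83687267e-02, -1.98470015e-03,
        -5.50146685e+02],
       [ 8.54808383e-02, -8.74403934e-01, -4.77609449e-01,
         4.50662554e+01],
       [-4.87172630e-02,  4.75122462e-01, -8.78570017e-01,
         1.12885925e+03],
       [ 0.00000000e+00,  0.00000000e+00,  0.00000000e+00,
         1.00000000e+00]])}
top {'fx': 464.1308777253727, 'fy': 464.1308777253727, 'cx': 323.98490258356395, 'cy': 233.54312225358828, 'dist_coeffs': array([-0.09150804,  0.        ,  0.        ,  0.        ,  0.        ]), 'camera_from_world': array([[ 2.71781909e-02, -9.99463427e-01,  1.82812701e-02,
         4.19514775e+01],
       [-9.93687736e-01, -2.90032911e-02, -1.08367396e-01,
         5.31325853e+02],
       [ 1.08839466e-01, -1.52206441e-02, -9.93942806e-01,
         9.39755557e+02],
       [ 0.00000000e+00,  0.00000000e+00,  0.00000000e+00,
         1.00000000e+00]])}
```

View pics/scene0.png

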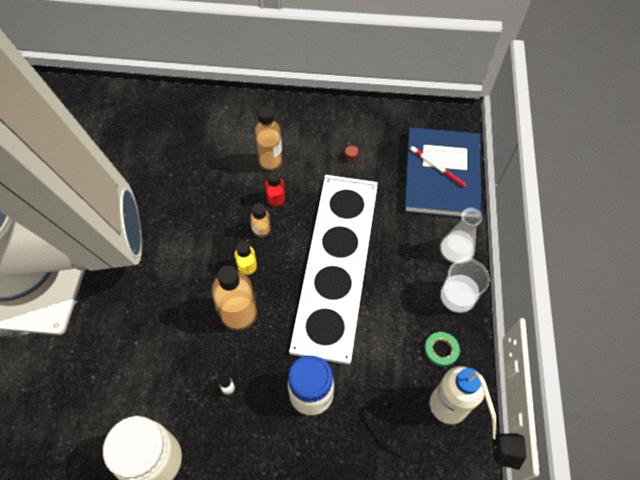

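View pics/top0.png

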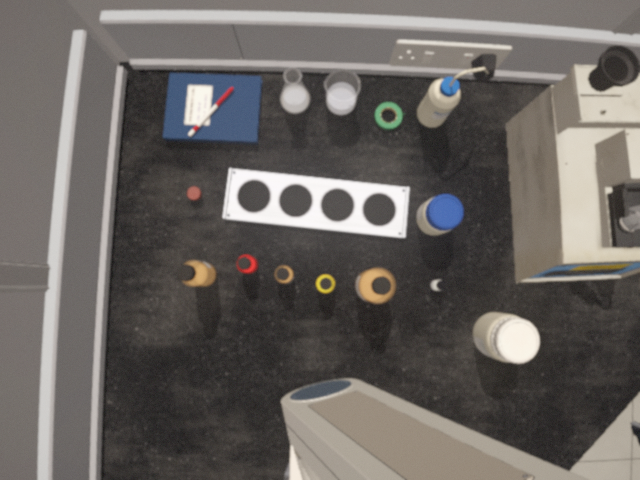

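The top view has the pads at about (254,196), (296,200), (337,205) and (379,210). The jar is at (440,214), on the -y side, and the stopper is at (194,193). The bottles are slim (198,272), small (284,274), large (376,285) and vial (436,285). The red and yellow decoys are at (247,264) and (326,284). The scene view agrees.

```bash
cat > h.py <<'E'
import numpy as np, cv2
from station import sensors, eyes
def ray(i,uv):
    K=np.array([[i["fx"],0,i["cx"]],[0,i["fy"],i["cy"]],[0,0,1]]); T=i["camera_from_world"]; R=T[:3,:3]
    n=cv2.undistortPoints(np.float64(uv).reshape(-1,1,2),K,i["dist_coeffs"]).reshape(-1,2)
    return -R.T@T[:3,3], np.c_[n,np.ones(len(n))]@R
def onplane(i,uv,z):
    c,d=ray(i,uv); return c+d*((z-c[2])/d[:,2])[:,None]
def world(i,dep):
    v,u=np.mgrid[:480,:640]; c,d=ray(i,np.c_[u.ravel(),v.ravel()])
    return (c+d*dep.reshape(-1,1)).reshape(480,640,3)
def tri(a,ua,b,ub):
    c1,d1=ray(a,ua); c2,d2=ray(b,ub); d1=d1[0]/np.linalg.norm(d1); d2=d2[0]/np.linalg.norm(d2)
    s=np.linalg.lstsq(np.c_[d1,-d2],c2-c1,rcond=None)[0]; p,q=c1+s[0]*d1,c2+s[1]*d2
    return (p+q)/2,np.linalg.norm(p-q)
E
python3 - <<'E'
from h import *
I={n:eyes.camera_info(n) for n in("scene","top")}; D={n:np.load(n+"0.npz") for n in I}
seed={"slim":((268,120),(190,272)),"small":((260,211),(284,274)),"large":((228,278),(380,286)),"vial":((224,380),(439,285)),"red":((275,182),(245,264)),"yel":((242,249),(326,284)),"jar":((311,375),(444,212)),"stop":((351,152),(194,193))}
W={n:world(I[n],D[n]["d"]) for n in I}
for k,s in seed.items():
    cs=[]
    for n,uv in zip(I,s):
        w=W[n]; u,v=uv; z0=np.percentile(w[max(v-9,0):v+10,u-9:u+10,2],97)
        near=np.zeros((480,640),np.uint8); cv2.circle(near,uv,30,1,-1)
        m=((abs(w[...,2]-z0)<5)&(near>0)).astype(np.uint8)
        nl,L,st,ce=cv2.connectedComponentsWithStats(m); j=1+np.argmax(st[1:,4]); c=np.array([[st[j,0]+st[j,2]/2-.5,st[j,1]+st[j,3]/2-.5]])
        cs.append(ce[j]); print(k,n,"z",z0.round(1),"px",ce[j].round(1),"n",st[j,4],"xyz",w[L==j].mean(0).round(1))
    p,e=tri(I["scene"],cs[0],I["top"],cs[1]); print("   tri",p.round(1),"gap",e.round(1))
pads={"scene":[(347,204),(340,242),(333,283),(325,326)],"top":[(254,196),(296,200),(337,205),(379,210)]}; C={}
for n in I:
    g=cv2.cvtColor(D[n]["p"],cv2.COLOR_RGB2GRAY); nl,L,st,ce=cv2.connectedComponentsWithStats((g<110).astype(np.uint8)); C[n]=[]
    for u,v in pads[n]:
        cn=cv2.findContours((L==L[v,u]).astype(np.uint8),0,1)[0]; e=cv2.fitEllipse(cn[0]); C[n].append(e[0]); print(n,np.round(e[0],1),np.round(e[1],1),onplane(I[n],e[0],12).round(1))
for a,b in zip(C["scene"],C["top"]): p,e=tri(I["scene"],a,I["top"],b); print("pad",p.round(1),round(e,1))
E
```

```text
slim scene z 160.6 px [265.2 111.8] n 161 xyz [438.  305.5 159.1]
slim top z 160.4 px [185.  272.6] n 207 xyz [438.  306.4 158. ]
   tri [437.9 306.3 158.2] gap 0.1
small scene z 86.4 px [258.  208.8] n 117 xyz [442.2 134.1  84.3]
small top z 85.0 px [282.8 273.5] n 122 xyz [443.3 135.9  83. ]
   tri [442.6 135.7  82.1] gap 1.6
large scene z 172.2 px [227.2 274.4] n 269 xyz [424.7 -47.4 169.4]
large top z 170.6 px [381.2 285.3] n 266 xyz [425.5 -44.8 168.2]
   tri [424.7 -45.4 165.7] gap 1.7
vial scene z 49.8 px [224.8 380.9] n 97 xyz [ 428.7 -186.3   47.3]
vial top z 47.3 px [441.2 284.9] n 65 xyz [ 429.3 -185.6   45.7]
   tri [ 428.9 -185.8   45.7] gap 1.0
red scene z 86.1 px [273.2 176.4] n 104 xyz [461.1 210.7  84.2]
red top z 85.7 px [243.6 262.8] n 112 xyz [461.9 213.3  83.2]
   tri [461.3 213.4  80.8] gap 1.5
yel scene z 86.8 px [242.5 246.8] n 122 xyz [425.5  50.5  84. ]
yel top z 85.6 px [324.8 283.4] n 121 xyz [426.4  53.5  83.2]
   tri [425.5  53.2  79.6] gap 1.7
jar scene z 108.8 px [310.6 376.3] n 1198 xyz [ 572.7 -181.4  105.9]
jar top z 107.1 px [445.7 210.7] n 807 xyz [ 573.5 -178.6  104.4]
   tri [ 573.3 -179.8  100.8] gap 1.6
stop scene z 26.7 px [351.1 151.2] n 99 xyz [608.5 333.7  24.1]
stop top z 25.5 px [193.5 192.2] n 120 xyz [610.8 336.4  23.1]
   tri [609.8 336.1  22. ] gap 2.6
scene [346.5 203.6] [27.2 33.2] [[608.  208.9  12. ]]
scene [339.7 241.5] [29.4 34.4] [[600.9 119.1  12. ]]
scene [332.5 282.3] [32.  35.7] [[593.7  29.3  12. ]]
scene [324.7 326.5] [35.2 37.3] [[586.6 -60.5  12. ]]
top [253.5 195.7] [29.3 29.9] [[608.9 209.8  12. ]]
top [295.2 200.2] [29.6 29.8] [[601.7 120.2  12. ]]
top [337.  204.6] [29.4 29.9] [[594.9  30.5  12. ]]
top [378.8 209.1] [29.4 30. ] [[587.7 -59.3  12. ]]
pad [608.5 209.7  11.2] 1.1
pad [601.4 120.1  10.8] 1.1
pad [594.4  30.2  10.7] 1.5
pad [587.2 -59.7  10.5] 1.5
```

```bash
python3 - <<'E'
from h import *
i=eyes.camera_info("top"); d=np.load("top0.npz"); w=world(i,d["d"])
print("tub",np.nanmax(w[310:365,470:542,2]),w[340,517]); print("wash",w[85,448]); 
E
```

```text
tub 990.8747484168732 [ 328.70912042 -308.83312788  129.4945728 ]
wash [ 809.97768052 -171.50742077  154.61965565]
```

Careful with the scale: shifts go in shares of 400 mm and turns go in shares of 120 degrees. That gives: 323.7 mm is 0.8093, 290 mm is 0.725, -1.172 rad is -0.5596.

Call:
move_arm:
  increments: [60,0.1,-0.065,0,0,0,-0.0573,60,0.2,-0.13,0,0,0,-0.1146,60,0.275,-0.18,0,0,0,-0.1719,60,0.35,-0.23,0,0,0,-0.2292,60,0.425,-0.2775,0,0,0,-0.2865,60,0.5,-0.3275,0,0,0,-0.3438,60,0.575,-0.375,0,0,0,-0.4011,60,0.65,-0.425,0,0,0,-0.4584,60,0.725,-0.475,0,0,0,-0.5157,60,0.8093,-0.53,0,0,0,-0.5596,60,0.8093,-0.53,0,0,0,-0.5596,60,0.8093,-0.53,0,0,0,-0.5596]
  grip_force: 30

```text
t: 1.1
eef_pos: [430.1, -184.3, 248.0]
ee_rot: [-0.0, 0.706, 0.708, -0.0]
wrist_force: [0.0, -0.5, -0.7]
grip_width: 59.9
grip_force: 0.0
```

```bash
python3 - <<'E'
from h import *
o=sensors.get_obs(); i=eyes.camera_info("wrist"); p,d=eyes.camera("wrist"); cv2.imwrite("pics/w1.png",p[:,:,::-1])
print(o["eef_pos"],o["ee_rot"]); T=i["camera_from_world"]; print("cam",-T[:3,:3].T@T[:3,3],T[2,:3])
w=world(i,d); m=(w[...,2]>42)&(w[...,2]<56)&(np.hypot(w[...,0]-429,w[...,1]+186)<25)
print("top z",np.median(w[m],0)); v,u=np.nonzero(m); print(m.sum(),u.mean(),v.mean(), onplane(i,[[u.mean(),v.mean()]],46.5))
E
```

```text
[ 430.07783286 -184.29065234  248.02477767] [-2.93085656e-04  7.05955222e-01  7.08256405e-01 -6.43329782e-05]
cam [ 429.47249333 -103.60939078  373.46884494] [ 0.0011189  -0.32054821 -0.94723154]
top z [ 428.72882092 -185.70082501   46.32877554]
356 313.75 209.2191011235955 [[ 428.51802384 -185.72076445   46.5       ]]
```

View pics/w1.png

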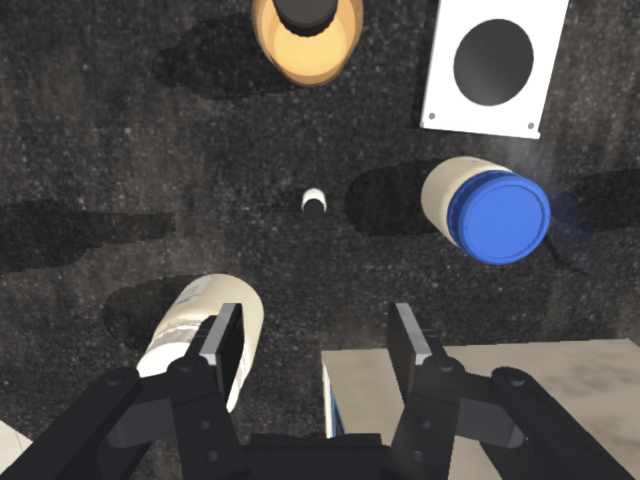

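Vial cap at (313,207) in the wrist view, midway between the fingers, and it agrees with the fixed cameras (428.7,-185.7). I'll turn the wrist camera away from the large bottle and descend.

Scaled: 148 mm is 0.37, 100 mm is 0.25, 0.6 rad is 0.2865.

Call:
move_arm:
  increments: [45,0,0,0.0625,0,0,0.0573,45,0,0,0.125,0,0,0.1146,45,0,0,0.1875,0,0,0.1719,45,0,0,0.25,0,0,0.2292,45,0,0,0.3125,0,0,0.2865,45,0,0,0.37,0,0,0.2865,45,0,0,0.37,0,0,0.2865,45,0,0,0.37,0,0,0.2865]

```text
t: 1.82
eef_pos: [428.3, -187.1, 99.9]
ee_rot: [-0.001, 0.885, 0.465, -0.001]
wrist_force: [0.2, -0.7, -0.5]
grip_width: 44.8
grip_force: 0.0
```

```bash
cat > look.py <<'E'
# usage: look.py x y z : cap-top centre near (x,y,z) seen by the wrist camera, and the measured state
from h import *; import sys
x,y,z,r=map(float,sys.argv[1:5]); o=sensors.get_obs(); i=eyes.camera_info("wrist"); p,d=eyes.camera("wrist")
w=world(i,d); m=(abs(w[...,2]-z)<5)&(np.hypot(w[...,0]-x,w[...,1]-y)<r); v,u=np.nonzero(m)
print("tcp",o["eef_pos"].round(1),"yaw",round(2*np.arctan2(o["ee_rot"][2],o["ee_rot"][1]),3),"F",o["wrist_force"].round(1))
if m.sum(): print("n",m.sum(),"med",np.median(w[m],0).round(1),"mid",((w[m].max(0)+w[m].min(0))/2).round(1),"px",u.mean().round(),v.mean().round())
E
python3 look.py 429 -186 46 25
```

```text
tcp [ 428.3 -187.1   99.9] yaw 0.968 F [ 0.2 -0.7 -0.5]
n 1048 med [ 429.1 -185.6   46.3] mid [ 428.4 -186.6   44.8] px 313.0 274.0
```

Scaled: 72 mm is 0.18, 65 mm is 0.1625.

Call:
move_arm:
  increments: [45,0.0025,0,0.0625,0,0,0,45,0.0025,0,0.125,0,0,0,45,0.0025,0,0.1625,0,0,0,45,0.0025,0,0.18,0,0,0,45,0.0025,0,0.18,0,0,0,15,0.0025,0,0.18,0,0,0,15,0.0025,0,0.18,0,0,0,15,0.0025,0,0.18,0,0,0,15,0.0025,0,0.18,0,0,0,15,0.0025,0,0.18,0,0,0,15,0.0025,0,0.18,0,0,0,15,0.0025,0,0.18,0,0,0]
  grip_force: 25

```text
t: 2.87
eef_pos: [430.8, -186.0, 29.8]
ee_rot: [0.001, 0.885, 0.466, 0.001]
wrist_force: [-1.1, -0.4, 7.7]
grip_width: 21.8
grip_force: 24.6
```

Scaled: 193 mm is 0.4825, 128 mm is 0.32, -0.6 rad is -0.2865.

Call:
move_arm:
  increments: [15,0,0,-0.05,0,0,0,15,0,0,-0.125,0,0,0,15,0,0,-0.2125,0,0,0,15,0,0,-0.3,0,0,0,15,0.08,0.0225,-0.3,0,0,-0.0477,15,0.16,0.0475,-0.3,0,0,-0.0955,15,0.24,0.07,-0.3,0,0,-0.1432,15,0.32,0.095,-0.3,0,0,-0.191,15,0.4,0.12,-0.3,0,0,-0.2387,15,0.4825,0.1425,-0.3,0,0,-0.2865,15,0.4825,0.1425,-0.3,0,0,-0.2865,15,0.4825,0.1425,-0.3,0,0,-0.2865]

```text
t: 3.87
eef_pos: [587.0, -57.2, 148.5]
ee_rot: [0.0, 0.707, 0.708, 0.0]
wrist_force: [0.1, -0.4, -1.5]
grip_width: 21.6
grip_force: 24.9
```

```bash
cat > pads.py <<'E'
# dark ellipses on the rack in the wrist view, put on z=12
from h import *
o=sensors.get_obs(); i=eyes.camera_info("wrist"); p,d=eyes.camera("wrist"); cv2.imwrite("pics/pad%d.png"%(o["t"]*100),p[:,:,::-1])
print("tcp",o["eef_pos"].round(1),"yaw",round(2*np.arctan2(o["ee_rot"][2],o["ee_rot"][1]),3),"W",o["grip_width"].round(1))
g=cv2.cvtColor(p,cv2.COLOR_RGB2GRAY)
for c in cv2.findContours((g<110).astype(np.uint8),cv2.RETR_LIST,cv2.CHAIN_APPROX_NONE)[0]:
    if len(c)<80: continue
    e=cv2.fitEllipse(c); f=cv2.contourArea(c)/(np.pi/4*e[1][0]*e[1][1]+1)
    if .93<f<1.07 and cv2.contourArea(c)>1500: print(np.round(e[0],1),np.round(e[1],1),"f",round(f,2),onplane(i,e[0],12).round(1))
E
python3 pads.py
```

```text
Traceback (most recent call last):
  File "pads.py", line 4, in <module>
    print("tcp",o["eef_pos"].round(1),"yaw",round(2*np.arctan2(o["ee_rot"][2],o["ee_rot"][1]),3),"W",o["grip_width"].round(1))
                                                                                                     ^^^^^^^^^^^^^^^^^^^^^
AttributeError: 'float' object has no attribute 'round'
```

```bash
sed -i 's/o\["grip_width"\].round(1)/round(o["grip_width"],1)/' pads.py; python3 pads.py; ls pics
```

```text
tcp [586.1 -57.9 148.5] yaw 1.57 W 21.5
[595.1 255.5] [65.3 84.2] f 1.0 [[798.2 -78.7  12. ]]
[316.5 230.8] [92.9 97.4] f 1.0 [[586.8 -59.2  12. ]]
[327.4  99.8] [108.4 114.4] f 1.0 [[593.8  30.5  12. ]]
pad386.png
pad391.png
scene0.png
top0.png
w1.png
```

Call:
move_arm:
  increments: [15,-0.0025,0.0025,0.05,0,0,0,15,-0.0025,0.0025,0.1125,0,0,0,15,-0.0025,0.0025,0.175,0,0,0,15,-0.0025,0.0025,0.2125,0,0,0,15,-0.0025,0.0025,0.2375,0,0,0,15,-0.0025,0.0025,0.2475,0,0,0,15,-0.0025,0.0025,0.255,0,0,0,15,-0.0025,0.0025,0.255,0,0,0,15,-0.0025,0.0025,0.255,0,0,0]

```text
t: 4.72
eef_pos: [587.5, -59.7, 47.3]
ee_rot: [0.001, 0.708, 0.707, 0.0]
wrist_force: [0.5, -0.7, -0.9]
grip_width: 21.1
grip_force: 24.9
```

Scaled: 5 mm is 0.0125, 4 mm is 0.01.

Call:
move_arm:
  increments: [15,0,0,0.0025,0,0,0,15,0,0,0.005,0,0,0,15,0,0,0.0075,0,0,0,15,0,0,0.01,0,0,0,15,0,0,0.0125,0,0,0,15,0,0,0.0125,0,0,0]

```text
t: 5.22
eef_pos: [587.2, -59.4, 41.8]
ee_rot: [0.0, 0.707, 0.707, 0.0]
wrist_force: [-1.5, 0.3, 5.7]
grip_width: 21.5
grip_force: 25.4
```

```bash
python3 - <<'E'
from h import *
i=eyes.camera_info("scene"); p,d=eyes.camera("scene"); cv2.imwrite("pics/s2.png",cv2.resize(p[270:400,240:400,::-1],None,fx=4,fy=4))
E
```

```text
(no output)
```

View pics/s2.png

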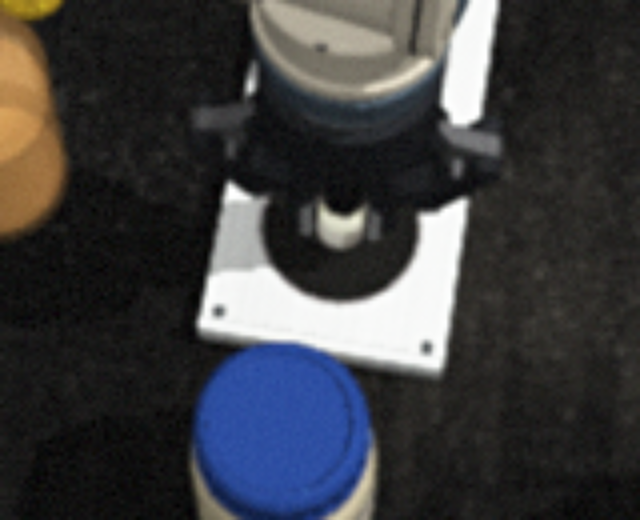

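The vial (crop 340,225) is standing on its pad, with contact at 5.7 N. I'll release it, retract, and go above the small bottle.

Scaled: 145 mm is 0.3625, -110 mm is -0.275.

Call:
move_arm:
  increments: [40,0,0,0,0,0,0,40,0,0,0,0,0,0,40,0,0,0,0,0,0,40,0,0,-0.0375,0,0,0,40,0,0,-0.1125,0,0,0,55,0,0,-0.2,0,0,0,55,0,0,-0.275,0,0,0,55,0.0625,-0.0475,-0.3,0,0,0,55,0.1375,-0.1025,-0.3,0,0,0,55,0.2125,-0.1575,-0.3,0,0,0,55,0.2875,-0.2125,-0.3,0,0,0,55,0.3625,-0.2675,-0.3,0,0,0]

```text
t: 6.27
eef_pos: [479.0, 86.7, 161.2]
ee_rot: [0.0, 0.708, 0.707, 0.0]
wrist_force: [0.0, 1.3, -0.2]
grip_width: 55.0
grip_force: 0.0
```

Scaled: 50 mm is 0.125, -37 mm is -0.0925.

Call:
move_arm:
  increments: [57,0.0625,-0.0475,0,0,0,0,57,0.125,-0.0925,0,0,0,0,57,0.125,-0.0925,0,0,0,0,57,0.125,-0.0925,0,0,0,0]

```text
t: 6.6
eef_pos: [442.5, 136.8, 161.5]
ee_rot: [0.0, 0.706, 0.708, 0.0]
wrist_force: [0.3, -0.4, -0.6]
grip_width: 56.9
grip_force: 0.0
```

```bash
python3 look.py 442 135 84 22
```

```text
tcp [442.5 136.8 161.5] yaw 1.573 F [ 0.3 -0.4 -0.6]
n 1446 med [442.2 137.3  83.6] mid [442.2 136.1  82.3] px 315.0 258.0
```

Scaled: 118 mm is 0.295, 110 mm is 0.275.

Call:
move_arm:
  increments: [57,0,0,0.075,0,0,0,57,0,0,0.15,0,0,0,57,0,0,0.225,0,0,0,57,0,0,0.275,0,0,0,57,0,0,0.295,0,0,0,57,0,0,0.295,0,0,0,28,0,0,0.295,0,0,0,28,0,0,0.295,0,0,0,28,0,0,0.295,0,0,0,28,0,0,0.295,0,0,0,28,0,0,0.295,0,0,0,28,0,0,0.295,0,0,0]
  grip_force: 30

```text
t: 7.65
eef_pos: [444.2, 135.8, 44.3]
ee_rot: [0.001, 0.707, 0.707, 0.001]
wrist_force: [0.0, -0.3, 6.9]
grip_width: 34.9
grip_force: 30.4
```

Scaled: 150 mm is 0.375, -105 mm is -0.2625.

Call:
move_arm:
  increments: [28,0,0,-0.0375,0,0,0,28,0,0,-0.1,0,0,0,28,0,0,-0.175,0,0,0,28,0,0,-0.225,0,0,0,28,-0.0525,0.075,-0.225,0,0,0,28,-0.105,0.15,-0.225,0,0,0,28,-0.1575,0.225,-0.225,0,0,0,28,-0.21,0.3,-0.225,0,0,0,28,-0.2625,0.375,-0.225,0,0,0,28,-0.2625,0.375,-0.225,0,0,0,28,-0.2625,0.375,-0.225,0,0,0]

```text
t: 8.57
eef_pos: [594.1, 29.4, 132.5]
ee_rot: [-0.0, 0.708, 0.706, -0.0]
wrist_force: [-1.5, -0.1, -0.3]
grip_width: 34.9
grip_force: 30.5
```

```bash
python3 pads.py; python3 look.py 594 30 175 30
```

```text
tcp [594.1  29.4 132.5] yaw 1.568 W 34.9
[573.3 364.6] [57.5 78.1] f 1.0 [[798.1 -78.4  12. ]]
[315.1 232.3] [ 93.3 105.2] f 0.99 [[593.6  32.1  12. ]]
[326.7  94.8] [115.9 122.6] f 1.0 [[600.9 120.3  12. ]]
tcp [592.9  30.2 132.7] yaw 1.569 F [-1.1 -0.1 -0.5]
n 5980 med [593.8  35.3 172.2] mid [593.9  31.7 175. ] px 320.0 399.0
```

Scaled: 76 mm is 0.19, 75 mm is 0.1875.

Call:
move_arm:
  increments: [28,0,0.0013,0.05,0,0,0,28,0,0.0013,0.1,0,0,0,28,0,0.0013,0.14,0,0,0,28,0,0.0013,0.165,0,0,0,28,0,0.0013,0.1775,0,0,0,28,0,0.0013,0.18,0,0,0,28,0,0.0013,0.1825,0,0,0,28,0,0.0013,0.185,0,0,0,28,0,0.0013,0.1875,0,0,0,28,0,0.0013,0.19,0,0,0,28,0,0.0013,0.19,0,0,0]

```text
t: 9.58
eef_pos: [593.7, 30.5, 57.5]
ee_rot: [0.0, 0.707, 0.707, 0.0]
wrist_force: [1.1, 0.9, -1.1]
grip_width: 34.9
grip_force: 30.5
```

Scaled: 2 mm is 0.005, 1.4 mm is 0.0035.

Call:
move_arm:
  increments: [28,0,0,0.0018,0,0,0,28,0,0,0.0035,0,0,0,28,0,0,0.005,0,0,0,28,0,0,0.005,0,0,0]

```text
t: 9.92
eef_pos: [593.8, 30.5, 56.4]
ee_rot: [0.0, 0.707, 0.707, 0.0]
wrist_force: [-3.7, -0.6, 9.6]
grip_width: 34.9
grip_force: 31.2
```

Call:
move_arm:
  increments: [57,0,0,0,0,0,0,57,0,0,0,0,0,0,57,0,0,0,0,0,0,57,0,0,-0.0375,0,0,0,57,0,0,-0.1125,0,0,0,57,0,0,-0.2,0,0,0,57,0,0,-0.2875,0,0,0,57,0,0,-0.375,0,0,0,57,0.0775,-0.0425,-0.375,0,0,0,57,0.155,-0.0875,-0.375,0,0,0,57,0.2325,-0.13,-0.375,0,0,0,57,0.31,-0.175,-0.375,0,0,0]

```text
t: 10.92
eef_pos: [523.0, 155.6, 205.3]
ee_rot: [0.0, 0.708, 0.706, 0.0]
wrist_force: [0.9, 0.9, 0.5]
grip_width: 57.0
grip_force: 0.0
```

Scaled: 152 mm is 0.38, 124 mm is 0.31.

Call:
move_arm:
  increments: [57,0.0775,-0.0425,0,0,0,0,57,0.155,-0.0875,0,0,0,0,57,0.2325,-0.13,0,0,0,0,57,0.31,-0.175,0,0,0,0,57,0.38,-0.215,0,0,0,0,57,0.38,-0.215,0,0,0,0,57,0.38,-0.215,0,0,0,0]

```text
t: 11.5
eef_pos: [437.0, 308.1, 205.2]
ee_rot: [0.0, 0.706, 0.708, -0.0]
wrist_force: [-0.6, -0.4, 0.8]
grip_width: 57.2
grip_force: 0.0
```

```bash
python3 look.py 438 306 158 22
```

```text
tcp [437.  308.1 205.2] yaw 1.573 F [-0.6 -0.4  0.8]
n 2722 med [438.  308.2 158.5] mid [437.8 306.4 156.9] px 318.0 282.0
```

Scaled: 57 mm is 0.1425, 52 mm is 0.13.

Call:
move_arm:
  increments: [57,-0.0025,0.0025,0.05,0,0,0,57,-0.0025,0.0025,0.1,0,0,0,57,-0.0025,0.0025,0.13,0,0,0,57,-0.0025,0.0025,0.1425,0,0,0,57,-0.0025,0.0025,0.1425,0,0,0,22,-0.0025,0.0025,0.1425,0,0,0,22,-0.0025,0.0025,0.1425,0,0,0,22,-0.0025,0.0025,0.1425,0,0,0,22,-0.0025,0.0025,0.1425,0,0,0,22,-0.0025,0.0025,0.1425,0,0,0,22,-0.0025,0.0025,0.1425,0,0,0,22,-0.0025,0.0025,0.1425,0,0,0]
  grip_force: 45

```text
t: 12.55
eef_pos: [439.4, 305.9, 149.4]
ee_rot: [0.0, 0.707, 0.707, 0.001]
wrist_force: [-0.4, -0.7, 6.3]
grip_width: 28.8
grip_force: 44.8
```

Call:
move_arm:
  increments: [22,0,0,-0.02,0,0,0,22,0,0,-0.05,0,0,0,22,0,0,-0.1,0,0,0,22,0,0,-0.1625,0,0,0,22,0,0,-0.225,0,0,0,22,0,0,-0.2625,0,0,0,22,-0.01,0.01,-0.275,0,0,0,22,-0.0325,0.0275,-0.275,0,0,0,22,-0.07,0.06,-0.275,0,0,0,22,-0.115,0.1,-0.275,0,0,0,22,-0.16,0.14,-0.275,0,0,0,22,-0.205,0.1775,-0.275,0,0,0]

```text
t: 13.55
eef_pos: [510.5, 221.9, 256.6]
ee_rot: [-0.0, 0.707, 0.707, -0.001]
wrist_force: [0.6, 0.4, -2.7]
grip_width: 28.3
grip_force: 45.0
```

Scaled: -104 mm is -0.26, -102 mm is -0.255.

Call:
move_arm:
  increments: [22,-0.045,0.04,0,0,0,0,22,-0.09,0.0775,0,0,0,0,22,-0.135,0.1175,0,0,0,0,22,-0.18,0.1575,0,0,0,0,22,-0.215,0.1875,0,0,0,0,22,-0.24,0.21,0,0,0,0,22,-0.255,0.2225,0,0,0,0,22,-0.26,0.2275,0,0,0,0,22,-0.26,0.2275,0,0,0,0,22,-0.26,0.2275,0,0,0,0]

```text
t: 14.38
eef_pos: [600.3, 120.0, 258.1]
ee_rot: [-0.0, 0.707, 0.707, -0.0]
wrist_force: [-0.5, 0.6, -2.4]
grip_width: 28.9
grip_force: 45.0
```

```bash
python3 pads.py; python3 - <<'E'
from h import *
p,d=eyes.camera("scene"); cv2.imwrite("pics/s3.png",cv2.resize(p[100:400,200:420,::-1],None,fx=2,fy=2))
E
```

```text
tcp [600.3 120.  258.1] yaw 1.57 W 28.9
[546.8 189.6] [62.7 73.5] f 1.0 [[833.5 128.   12. ]]
[323.9 102.4] [75.9 79.7] f 1.0 [[608.1 209.5  12. ]]
```

View pics/s3.png

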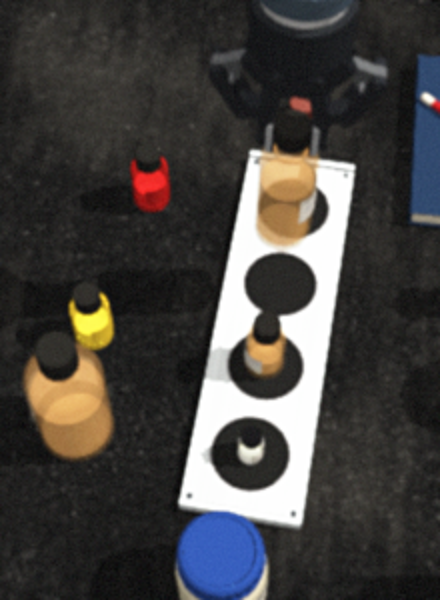

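Vial (250,450) and small bottle (265,360) stand centred on their pads, and the slim bottle hangs vertical. Lowering it onto pad 3.

Scaled: 95 mm is 0.2375, 94 mm is 0.235.

Call:
move_arm:
  increments: [22,0,0.0018,0.02,0,0,0,22,0,0.0018,0.055,0,0,0,22,0,0.0018,0.1,0,0,0,22,0,0.0018,0.145,0,0,0,22,0,0.0018,0.1825,0,0,0,22,0,0.0018,0.2075,0,0,0,22,0,0.0018,0.2225,0,0,0,22,0,0.0018,0.23,0,0,0,22,0,0.0018,0.2325,0,0,0,22,0,0.0018,0.235,0,0,0,22,0,0.0018,0.2375,0,0,0,22,0,0.0018,0.2375,0,0,0]

```text
t: 15.48
eef_pos: [601.7, 119.5, 163.7]
ee_rot: [0.0, 0.707, 0.707, 0.0]
wrist_force: [1.0, -0.1, -2.4]
grip_width: 28.3
grip_force: 45.0
```

Scaled: 3.2 mm is 0.008, 2.6 mm is 0.0065.

Call:
move_arm:
  increments: [22,0,0,0.0018,0,0,0,22,0,0,0.0035,0,0,0,22,0,0,0.005,0,0,0,22,0,0,0.0065,0,0,0,22,0,0,0.008,0,0,0,22,0,0,0.008,0,0,0]

```text
t: 15.98
eef_pos: [601.7, 119.6, 161.5]
ee_rot: [0.001, 0.707, 0.707, 0.001]
wrist_force: [-2.5, -0.5, 7.6]
grip_width: 28.6
grip_force: 46.1
```

Scaled: -120 mm is -0.3, -112 mm is -0.28.

Call:
move_arm:
  increments: [57,0,0,0,0,0,0,57,0,0,0,0,0,0,57,0,0,0,0,0,0,57,0,0,-0.025,0,0,0,57,0,0,-0.075,0,0,0,57,0,0,-0.1375,0,0,0,57,0,0,-0.175,0,0,0,60,-0.05,-0.055,-0.175,0,0,0,60,-0.1075,-0.115,-0.175,0,0,0,60,-0.165,-0.175,-0.175,0,0,0,60,-0.2225,-0.2375,-0.175,0,0,0,60,-0.28,-0.3,-0.175,0,0,0]

```text
t: 16.98
eef_pos: [480.1, 7.0, 230.7]
ee_rot: [0.0, 0.707, 0.707, 0.0]
wrist_force: [0.7, -0.2, 1.1]
grip_width: 59.9
grip_force: 0.0
```

Scaled: -57 mm is -0.1425, -54 mm is -0.135.

Call:
move_arm:
  increments: [60,-0.0575,-0.0625,0,0,0,0,60,-0.1125,-0.12,0,0,0,0,60,-0.135,-0.1425,0,0,0,0,60,-0.135,-0.1425,0,0,0,0,60,-0.135,-0.1425,0,0,0,0]

```text
t: 17.4
eef_pos: [424.4, -46.7, 231.0]
ee_rot: [0.001, 0.708, 0.706, 0.0]
wrist_force: [0.5, -0.6, 1.8]
grip_width: 60.2
grip_force: 0.0
```

```bash
python3 look.py 425 -46 168 25
```

```text
tcp [424.4 -46.7 231. ] yaw 1.568 F [ 0.5 -0.6  1.8]
n 2854 med [424.6 -45.2 168.6] mid [424.4 -46.8 166.8] px 316.0 267.0
```

Scaled: 78 mm is 0.195, 74 mm is 0.185.

Call:
move_arm:
  increments: [60,0,0,0.05,0,0,0,60,0,0,0.1125,0,0,0,60,0,0,0.1625,0,0,0,60,0,0,0.185,0,0,0,60,0,0,0.195,0,0,0,60,0,0,0.195,0,0,0,25,0,0,0.195,0,0,0,25,0,0,0.195,0,0,0,25,0,0,0.195,0,0,0,25,0,0,0.195,0,0,0,25,0,0,0.195,0,0,0,25,0,0,0.195,0,0,0]
  grip_force: 90

```text
t: 18.45
eef_pos: [424.8, -46.5, 153.4]
ee_rot: [0.001, 0.707, 0.707, 0.0]
wrist_force: [-0.6, -0.1, 5.1]
grip_width: 31.1
grip_force: 89.2
```

Scaled: -112 mm is -0.28, -108 mm is -0.27.

Call:
move_arm:
  increments: [25,0,0,-0.015,0,0,0,25,0,0,-0.04,0,0,0,25,0,0,-0.085,0,0,0,25,0,0,-0.14,0,0,0,25,0,0,-0.2,0,0,0,25,0,0,-0.245,0,0,0,25,0,0,-0.27,0,0,0,25,0.01,0.0025,-0.28,0,0,0,25,0.03,0.005,-0.28,0,0,0,25,0.065,0.01,-0.28,0,0,0,25,0.11,0.02,-0.28,0,0,0,25,0.16,0.03,-0.28,0,0,0]

```text
t: 19.45
eef_pos: [435.9, 18.7, 263.1]
ee_rot: [-0.001, 0.708, 0.706, -0.001]
wrist_force: [0.1, 0.1, -6.4]
grip_width: 31.2
grip_force: 90.2
```

Scaled: 192 mm is 0.48, 189 mm is 0.4725.

Call:
move_arm:
  increments: [25,0.05,0.0075,0,0,0,0,25,0.105,0.015,0,0,0,0,25,0.16,0.0225,0,0,0,0,25,0.215,0.03,0,0,0,0,25,0.27,0.0375,0,0,0,0,25,0.325,0.05,0,0,0,0,25,0.375,0.0675,0,0,0,0,25,0.42,0.095,0,0,0,0,25,0.4525,0.1275,0,0,0,0,25,0.4725,0.1675,0,0,0,0,25,0.48,0.2125,0,0,0,0,25,0.48,0.2625,0,0,0,0]

```text
t: 20.45
eef_pos: [541.1, 211.5, 262.6]
ee_rot: [-0.001, 0.707, 0.707, -0.001]
wrist_force: [0.6, -1.0, -6.3]
grip_width: 31.4
grip_force: 90.2
```

Scaled: 66 mm is 0.165, 65 mm is 0.1625.

Call:
move_arm:
  increments: [25,0,0.05,0,0,0,0,25,0,0.0925,0,0,0,0,25,0,0.1275,0,0,0,0,25,0,0.15,0,0,0,0,25,0,0.1625,0,0,0,0,25,0,0.165,0,0,0,0,25,0,0.165,0,0,0,0,25,0,0.165,0,0,0,0]

```text
t: 21.12
eef_pos: [606.8, 209.7, 264.1]
ee_rot: [-0.0, 0.707, 0.707, -0.0]
wrist_force: [-0.1, 0.1, -6.8]
grip_width: 31.2
grip_force: 90.3
```

```bash
python3 - <<'E'
from h import *
p,d=eyes.camera("scene"); cv2.imwrite("pics/s4.png",cv2.resize(p[50:400,200:420,::-1],None,fx=1.7,fy=1.7))
print(sensors.get_obs()["eef_pos"])
E
```

```text
[606.79861932 209.69289891 264.33722561]
```

View pics/s4.png

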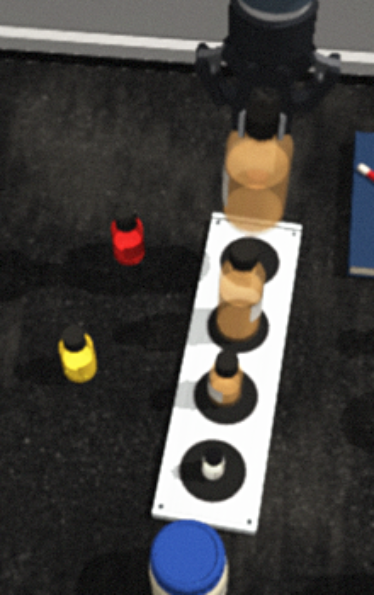

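The slim bottle stands on pad 3 (240,325) and the large bottle hangs vertical over pad 4. Lowering.

Scaled: 96 mm is 0.24, 1.3 mm is 0.0033.

Call:
move_arm:
  increments: [25,0,0.0033,0.02,0,0,0,25,0,0.0033,0.055,0,0,0,25,0,0.0033,0.1,0,0,0,25,0,0.0033,0.145,0,0,0,25,0,0.0033,0.1825,0,0,0,25,0,0.0033,0.21,0,0,0,25,0,0.0033,0.2275,0,0,0,25,0,0.0033,0.235,0,0,0,25,0,0.0033,0.2375,0,0,0,25,0,0.0033,0.24,0,0,0,25,0,0.0033,0.24,0,0,0]

```text
t: 22.08
eef_pos: [609.1, 209.6, 168.7]
ee_rot: [0.0, 0.707, 0.707, 0.0]
wrist_force: [0.7, -0.6, -5.7]
grip_width: 31.1
grip_force: 90.2
```

Scaled: 3.6 mm is 0.009, 3.2 mm is 0.008.

Call:
move_arm:
  increments: [25,0,-0.0013,0.0018,0,0,0,25,0,-0.0013,0.0035,0,0,0,25,0,-0.0013,0.005,0,0,0,25,0,-0.0013,0.0065,0,0,0,25,0,-0.0013,0.008,0,0,0,25,0,-0.0013,0.009,0,0,0,25,0,-0.0013,0.009,0,0,0,25,0,-0.0013,0.009,0,0,0]

```text
t: 22.75
eef_pos: [608.5, 209.7, 165.5]
ee_rot: [0.0, 0.707, 0.707, 0.001]
wrist_force: [-3.4, 0.1, 6.4]
grip_width: 31.0
grip_force: 91.7
```

Scaled: -170 mm is -0.425, -135 mm is -0.3375.

Call:
move_arm:
  increments: [60,0,0,0,0,0,0,60,0,0,0,0,0,0,60,0,0,0,0,0,0,60,0,0,-0.025,0,0,0,60,0,0,-0.075,0,0,0,60,0,0,-0.15,0,0,0,60,0,0,-0.2125,0,0,0,60,0,-0.075,-0.225,0,0,0,60,0,-0.1625,-0.225,0,0,0,60,0,-0.25,-0.225,0,0,0,60,0,-0.3375,-0.225,0,0,0,60,0,-0.425,-0.225,0,0,0]

```text
t: 23.75
eef_pos: [436.8, 209.5, 255.1]
ee_rot: [0.0, 0.708, 0.707, 0.0]
wrist_force: [0.1, 1.2, 1.5]
grip_width: 60.0
grip_force: 0.0
```

Scaled: -50 mm is -0.125, -30 mm is -0.075.

Call:
move_arm:
  increments: [60,0,-0.075,0,0,0,0,60,0,-0.125,0,0,0,0,60,0,-0.125,0,0,0,0,60,0,-0.125,0,0,0,0]

```text
t: 24.08
eef_pos: [388.0, 209.9, 255.8]
ee_rot: [0.001, 0.707, 0.707, 0.001]
wrist_force: [0.6, -0.7, -0.4]
grip_width: 59.9
grip_force: 0.0
```

```bash
python3 - <<'E'
from h import *
G={"large":(608.3,209.5,181,25),"slim":(601.2,120,171,22),"small":(594,30.3,96,20),"vial":(587,-59.6,59,18),"jar":(573,-180,105,45),"stop":(610,335,24,20)}
for n in("scene","top"):
    i=eyes.camera_info(n); p,d=eyes.camera(n); w=world(i,d); cv2.imwrite(f"pics/{n}9.png",p[:,:,::-1])
    for k,(x,y,z,r) in G.items():
        m=(abs(w[...,2]-z)<5)&(np.hypot(w[...,0]-x,w[...,1]-y)<r); q=w[m]
        print(n,k,m.sum(),q.mean(0).round(1) if len(q) else "")
print(sensors.get_obs()["eef_pos"])
E
```

```text
scene large 232 [607.7 206.9 180.6]
scene slim 218 [599.7 118.4 170.6]
scene small 156 [592.1  29.4  95.9]
scene vial 90 [586.7 -62.1  58.6]
scene jar 1485 [ 571.4 -181.   105.3]
scene stop 0 
top large 282 [608.9 209.8 179.7]
top slim 225 [601.  120.6 169.6]
top small 128 [593.2  33.4  95. ]
top vial 68 [588.3 -59.6  57.7]
top jar 949 [ 573. -178.  104.]
top stop 131 [610.7 336.4  23. ]
[389.22096998 209.86476596 255.04232625]
```

View pics/scene9.png

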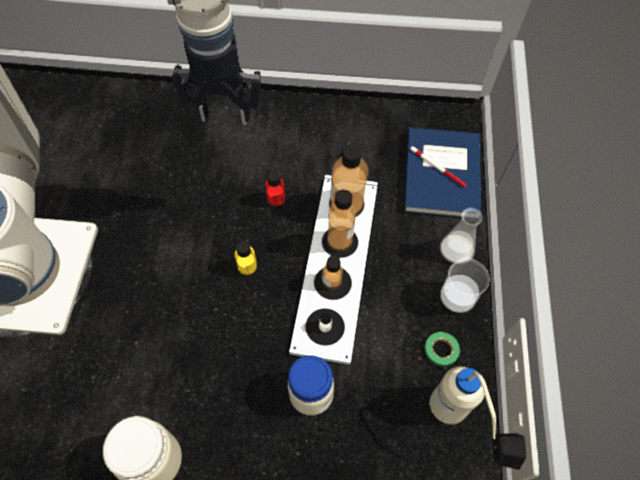

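All four bottles are upright and within about 3 mm of their pad centres, at (325,325), (333,275), (342,235) and (348,195). The jar and stopper have not moved (the stopper shows only in the top view).

```bash
python3 -c "
from station import ticket; print(ticket.close_job())"
```

```text
the job is handed in; nothing more can be done
None
```

The job is handed in: all four bottles stand upright on their pads, smallest by the jar to largest by the stopper, each within about 3 mm of centre, with the jar and stopper where they were.

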